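# Shut off the air to one print head at the valve box

## Task

A cartridge on the bioprinter is about to be changed, so shut off its air: slide the loose cover of the valve box all the way along, off the valves and onto the closed half of the box, then push the lever with the round tag clockwise until it is fully shut. Just push with the fingertips: the cover is slid, not lifted, and stays open. Leave the other two levers and everything standing around as they are.

Things in the scene. Friction and masses are not known exactly. Their poses are not given: they have to be found in the camera images.
- valve_box: Low grey sheet-metal box fixed on the bench, 146 (x) x 532 (y) x 88 mm high; origin under its centre, y axis along its length. Its -y half (y -258 to -4 mm) is an open-topped bay with three valves, its +y half has a fixed top. Long and end walls are 8 mm thick, tops 88 mm above the bench; they guide and stop the cover, which lies on ledges 80 mm above the bench along both long walls.
- bay (a point): Middle of the valve bay's mouth, at ledge height (80 mm above the bench), at y = -131 mm in the box frame; axes as the box. Between the ledges the mouth is 110 mm wide (x) and 254 mm long (y). When the cover is shut, it hides all three valves.
- cover: Loose aluminium plate, 127 x 256 x 4 mm, 0.35 to 0.6 kg, origin at the centre of its underside, axes as the box; 1.5 mm play to each long wall. It slides along the box's y (2 to 5 N) from over the bay (centre at y = -128 to -106 mm in the box frame at the start) to its stop over the closed half (centre at y = +130 mm).
- cover_edge (a point): Middle of the outer (-y) face of the flange folded up along the cover's -y end: 110 mm wide, 4 mm thick, top 110 mm above the bench; the plate's top is at 84 mm. This point lies 128 mm from the cover's origin in -y, 97 mm above the bench. Push here towards the box's +y.
- tagged_lever (a joint): Angle of the lever with the round tag, rad. 0 = open: in line with its valve, pointing to the box's -x. 1.571 = fully shut, against its stop: across the valve, pointing to the box's +y. It turns clockwise seen from above, needs about 0.12 N m (3.5 N at the tag), stays where it is left and starts at 0 to 0.2.
- tagged_lever_end (a point): On the tagged lever under the centre of its tag, 34 mm from the stem axis, 63 mm above the bench. Levers are 44 mm long from the stem axis, 13 mm wide, 58 to 68 mm above the bench. Only this one carries a plain steel round tag, 26 mm across, flat on top of its outer end (68 to 72 mm up): an upright fingertip beside the lever meets the tag's rim first.
- tagged_lever_pivot (a point): On the stem axis of the tagged valve, 63 mm above the bench; the lever's hub is 22 mm across. In the box frame at x = 5 mm and y = -198, -128 or -58 mm; which of these three places it has varies. Nothing else under the levers reaches above 52 mm; beside a valve, between neighbours, the bay is clear down to its floor but for a header block at x above 37 mm, 49 mm high.
- plain_lever_1_end (a point): On the centre line of a lever without a tag, 34 mm from its stem axis, 63 mm above the bench. The lever points to the box's -x, within 0.12 rad (open), its stem in one of the other two valve places. To be left as it is.
- plain_lever_2_end (a point): On the centre line of a lever without a tag, 34 mm from its stem axis, 63 mm above the bench. The lever points to the box's -x, within 0.12 rad (open), its stem in one of the other two valve places. To be left as it is.
- well_plate: 24-well culture plate, clear, 86 x 128 x 20 mm, standing loose in front of the box. Bystander; origin under its centre.
- petri_dish: flat clear dish, 92 mm across, 15 mm high, standing loose in front of the box. Bystander; origin under its centre.
- driver: screwdriver lying flat, 160 mm long; origin midway along it, loose in front of the box. Bystander.
- nozzle_tray: grey divided tray of dispensing nozzles, 70 x 95 mm, nozzles reach 40 mm, standing loose just past the box's -y end. Bystander; origin under its centre.
- cartridge_rack: aluminium block 62 x 150 mm carrying three upright syringe cartridges, 124 mm high in all, standing loose behind the box (+x side). Bystander; origin under its centre.
- uv_head: finned aluminium lamp head standing on a 60 mm round foot, 120 mm high, standing loose behind the box (+x side). Bystander; origin under its centre.
- media_bottle: amber bottle, 58 mm across, 125 mm high, standing loose behind the box (+x side). Bystander; origin under its centre.
- spare_plug: spare brass plug, 18 mm across, 16 mm high, lying, loose on the floor of the valve half of the box. Bystander; origin under its centre.

How it is judged:
By the outcome, as a careful person would: the job done as asked, in the order asked, and still so for the second after the job is handed in, with the robot touching nothing.
It also fails if it takes over 56 s, if anything falls off the work surface, if the arm or the gripper's body presses on something with over 40 N, if the wrist force passes 120 N, or if a joint passes its speed limit or range.

## Robot

A 6-joint arm with a two-finger parallel gripper is mounted at the origin on the work surface. World frame = base frame: x ahead of the robot, y to its left, z up, the work surface at z = 0. Lengths are in m, angles in rad, forces in N, time in s.
With the tool pointing down it reaches from about 0.4 to 0.825 m from the base axis. Payload 7 kg.
Tool frame: the origin (TCP) lies at the very end of the fingers, on their centre line; the grasp point (between the pads) lies 19 mm behind it; z points along the fingers, y is the direction in which the jaws open and shut (so a half turn about z gives the same grasp; the last joint's range is limited). The gripper opens to 88 mm and grips with 3 to 60 N. Pads are 19 mm wide; open, the fingers measure 130 mm over their backs; the gripper's body (78 mm by 193 mm) begins 47 mm behind the grasp point.
Start: joints at [-0.914, 0.359, 0.012, 0, -1.224, -0.288], TCP at [0.243, -0.63, 0.227] pointing down, gripper open.
Joint ranges: [-3.07, 3.07], [-1.43, 2.12], [-1.02, 1.25], [-3.03, 1.67], [-3.05, -0], [-3.03, 3.03]. Speed limits (rad/s): [2.39, 2.39, 3.01, 3.14, 3.14, 3.14].

## Interface

Orientations are given as a rotation vector (axis times angle).
In Python, from cell import state, imaging, ticket gives the robot as it stands. The module is installed in compiled form; this text tells all that it offers.
- The arm moves only by the shell command python3 -m creep 'ROWS'. ROWS is JSON, a list of rows, each a list of 3 entries, a list of its own where there are three numbers: the finger opening in m, from 0 to 0.0876, then the shift along the tool's x, y, z in m, then the turn, a rotation vector about the tool's x, y, z in rad. A call has 1 to 5 rows; each row is the pose to reach, as a shift and turn from the pose commanded when the call began, along the tool's axes at that moment; what a row does not reach only later rows make up. A row lasts 1/8 s, in which the tool goes at most 62.5 mm and 10.7 degrees, less where a joint would pass 70% of its speed; a pose out of reach is approached as far as the arm can. A call with a gripper value outside its range is refused whole. The fingers move at their own pace and stop on an object; the grip force is fixed at half the most. Time passes only in rows, so rows that repeat a pose let the fingers close. It gives the time, the measured TCP pose, the force and the opening at its end, in the units of the state.
- state(): the state, without advancing time (a new reading comes with each control period).
- imaging.get_image(name): name is "scene" or "top" or "wrist"; returns the picture (420x560x3 uint8, red, green, blue); there is no depth.
- imaging.camera_info(name): a dict with "fovy" (degrees; the focal length in pixels is half the picture's height over the tangent of half this angle, whatever the lens; pixels are square), "cx", "cy" (the principal point, pixels), "world_from_camera" (4x4, takes a point from camera to world coordinates). Camera axes: x right, y down, z forward; pixel columns grow to the right and rows downward; lengths in m; the calibration is good to about 2 mm. A picture is of the moment at which its call begins: read the wrist's pose just before it. camera_info takes no time and is no camera call; for the wrist camera it gives the pose at the moment of the call.
- ticket.sign_off(): hands the job in, once; it reports no verdict.
The state is a dict: "t": time; "qpos": joint angles; "qd": joint speeds; "joint_efforts": joint torques, N m; "position": TCP position; "eef_rot": TCP orientation; "force": force on the tool from outside, world axes, zero at the start; "moment": the same for the moment, N m; "gripper_width": finger opening in m.
Only numpy, scipy, OpenCV 4.12 (cv2) and the standard library are available. Lean on these libraries where they do the work, as an engineer would, in place of code of your own. Each camera call takes 0.05 s, during which the arm holds its last target.

## Working session

There is one attempt and no reset: what is moved stays moved. The work goes in short steps, Python scripts to look and compute and a shell command to move; the robot and the scene stay as the last step left them, time stands still between calls to the robot, and variables do not carry over. Pictures are saved under pics/ and viewed, and the job is handed in when it is done.

```bash
mkdir -p pics; ls; python3 - <<'E'
from cell import state, imaging, ticket
import cv2
s=state();print(s)
for n in ["scene","top","wrist"]:
    i=imaging.camera_info(n);print(n,i)
    cv2.imwrite(f"pics/{n}0.png",imaging.get_image(n)[:,:,::-1])
E
```

```text
pics
{'t': 0.0, 'qpos': array([-9.13901754e-01,  3.59347392e-01,  1.10693533e-02, -3.55893964e-04,
       -1.22408730e+00, -2.88110809e-01]), 'qd': array([-2.53171046e-03,  3.43228051e-05,  2.43288443e-04, -1.53500210e-03,
        7.15599729e-04, -8.66157007e-04]), 'joint_efforts': array([ 2.14296539e-03, -5.82722032e+01,  2.93049413e+01,  6.99694008e+00,
        6.69937843e-03, -1.22665606e-04]), 'position': array([ 0.24313591, -0.62917259,  0.22565175]), 'eef_rot': array([ 5.75743518e-01, -3.08796105e+00, -2.43345267e-03]), 'force': array([-0.21095579,  0.84153705, -0.39555421]), 'moment': array([0.00397801, 0.02520932, 0.01334864]), 'gripper_width': 0.08766230438809858}
scene {'fovy': 57.312868377659996, 'cx': 287.7844261836552, 'cy': 208.05949997277972, 'world_from_camera': array([[ 0.74246165,  0.50415675, -0.44110845,  0.9467565 ],
       [ 0.66966618, -0.57555552,  0.46934322, -0.37218612],
       [-0.01725985, -0.64386475, -0.76494463,  0.74178206],
       [ 0.        ,  0.        ,  0.        ,  1.        ]])}
top {'fovy': 45.31106675473415, 'cx': 285.39981043166716, 'cy': 212.72856349261772, 'world_from_camera': array([[-0.0145493 , -0.97720485,  0.21179942,  0.35314307],
       [-0.99987667,  0.01547145,  0.00269719,  0.03111119],
       [-0.00591255, -0.21173406, -0.97730943,  1.06521156],
       [ 0.        ,  0.        ,  0.        ,  1.        ]])}
wrist {'fovy': 58.22294476120382, 'cx': 282.80935020929365, 'cy': 211.65939098861386, 'world_from_camera': array([[-3.60461000e-01,  9.03902361e-01,  2.30278939e-01,
         1.81277979e-01],
       [ 9.32774015e-01,  3.49115875e-01,  8.97259283e-02,
        -6.53237033e-01],
       [ 7.09445326e-04,  2.47140908e-01, -9.68979292e-01,
         3.84849591e-01],
       [ 0.00000000e+00,  0.00000000e+00,  0.00000000e+00,
         1.00000000e+00]])}
```

View pics/scene0.png

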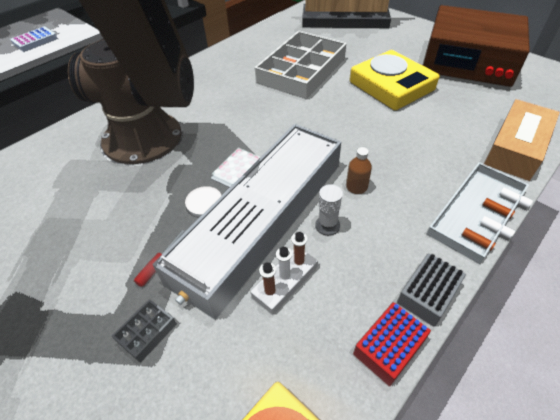

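View pics/top0.png

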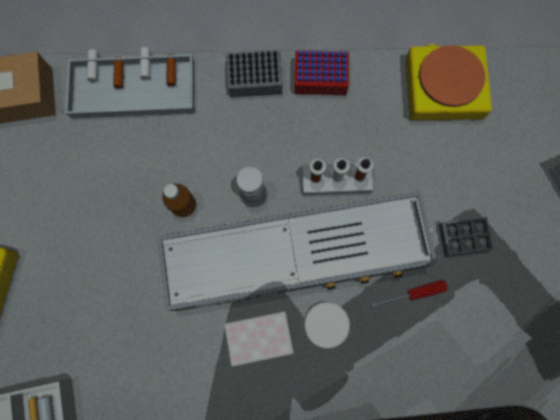

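View pics/wrist0.png

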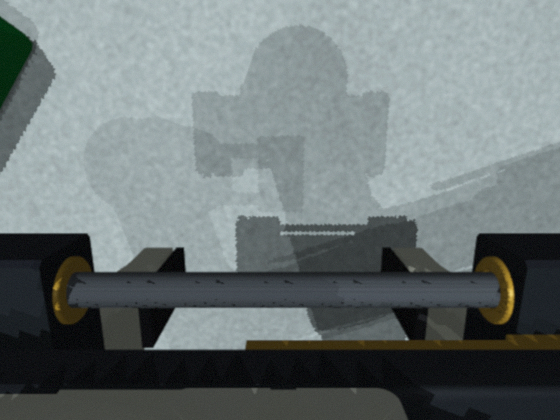

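The top view shows the box from (163,238)/(171,308) on its +y end to (422,197)/(432,262) on its -y end. The vent slots of the cover are at (338,242), and the flange is near column 420. I'll zoom in to get the corners.

```bash
python3 - <<'E'
import cv2
a=cv2.imread('pics/top0.png')
cv2.imwrite('pics/top0R.png',cv2.resize(a[180:320,370:450],None,fx=7,fy=4.2*1.0,interpolation=cv2.INTER_CUBIC) if 0 else cv2.resize(a[185:285,375:475],(600,600),interpolation=cv2.INTER_CUBIC))
cv2.imwrite('pics/top0L.png',cv2.resize(a[220:320,150:250],(600,600),interpolation=cv2.INTER_CUBIC))
E
```

```text
(no output)
```

View pics/top0R.png

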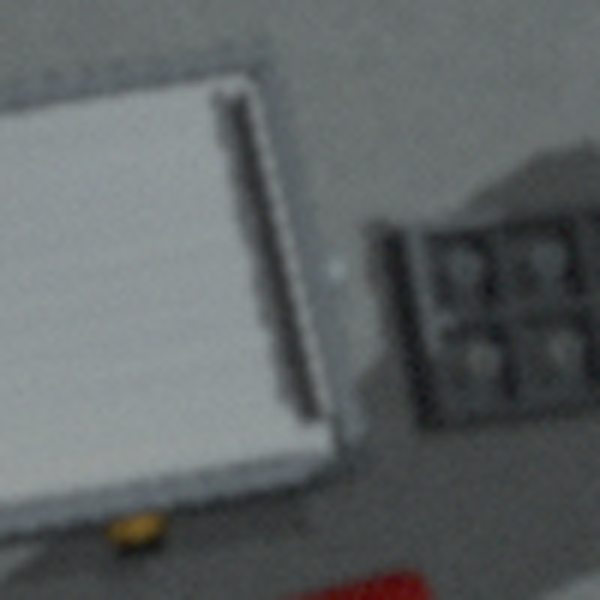

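View pics/top0L.png

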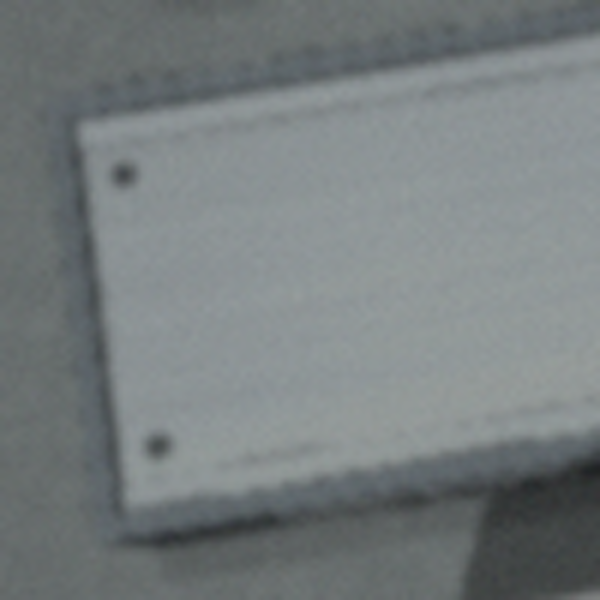

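```bash
cat > h.py <<'E'
import numpy as np,cv2
from cell import state, imaging, ticket
from scipy.spatial.transform import Rotation as R
def K(i):
    f=210/np.tan(np.radians(i['fovy'])/2); return np.array([[f,0,i['cx']],[0,f,i['cy']],[0,0,1]])
def cast(n,px,z,i=None):
    i=i or imaging.camera_info(n); T=i['world_from_camera']
    d=np.c_[np.atleast_2d(px),np.ones(len(np.atleast_2d(px)))]@np.linalg.inv(K(i)).T@T[:3,:3].T
    o=T[:3,3]; return o+d*((z-o[2])/d[:,2:])
def proj(n,p,i=None):
    i=i or imaging.camera_info(n); T=np.linalg.inv(i['world_from_camera'])
    c=np.atleast_2d(p)@T[:3,:3].T+T[:3,3]; u=c@K(i).T; return u[:,:2]/u[:,2:]
E
python3 - <<'E'
from h import *
px=[(375+250/6,185+75/6),(375+332/6,185+455/6),(150+125/6,220+505/6),(150+80/6,220+122/6)]
p=cast('top',px,.088);print(p)
for a in range(4): print(np.linalg.norm(p[a]-p[(a+1)%4]))
print(p.mean(0)); print(cast('top',[(375+262/6,185+190/6),(375+285/6,185+250/6)],.11))
a=cv2.imread('pics/scene0.png')
cv2.imwrite('pics/scene0z.png',cv2.resize(a[210:310,150:270],(720,600),interpolation=cv2.INTER_CUBIC))
E
```

```text
[[ 0.59188988 -0.22880292  0.088     ]
 [ 0.46479848 -0.24648517  0.088     ]
 [ 0.38927861  0.25574644  0.088     ]
 [ 0.51317215  0.27468502  0.088     ]]
0.12831557342536504
0.507877783889706
0.12533267904527162
0.5096043480437358
[0.48978478 0.01378584 0.088     ]
[[ 0.5482672  -0.22415328  0.11      ]
 [ 0.52847721 -0.23014189  0.11      ]]
```

View pics/scene0z.png

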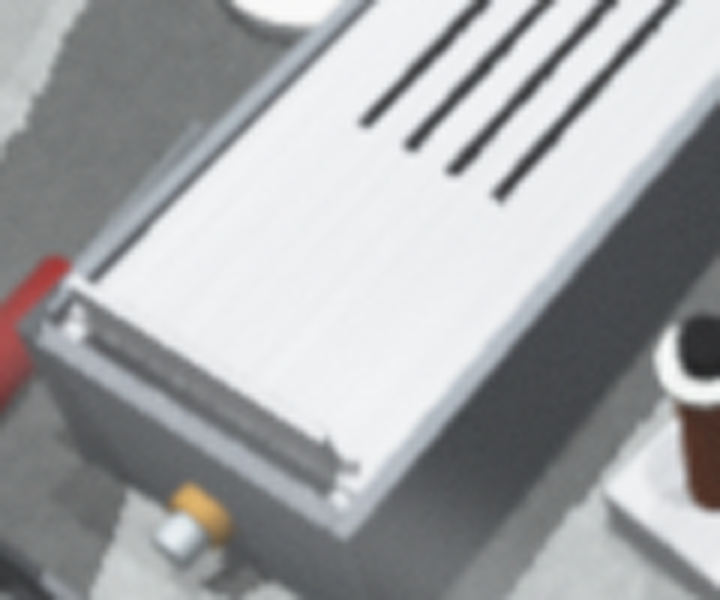

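```bash
python3 - <<'E'
from h import *
px=[(150+345/6,210+535/6),(150+27/6,210+325/6)]
p=cast('scene',px,.088);print(p,np.linalg.norm(p[0]-p[1]))
c=np.array([.490,.014]);y=np.radians(8.7);ux=np.array([np.cos(y),np.sin(y)]);uy=np.array([-ux[1],ux[0]])
print('expect',c+.073*ux-.266*uy,c-.073*ux-.266*uy)
# flange/slots for cover
W=lambda a,b,z:[*(c+a*ux+b*uy),z]
P=[W(s*.073,t*.266,.088) for s,t in((1,1),(-1,1),(-1,-1),(1,-1))]
for n in('scene','top'):
    im=cv2.imread(f'pics/{n}0.png');q=proj(n,P);print(n,q.round(1).tolist())
    im=cv2.resize(im,None,fx=3,fy=3,interpolation=cv2.INTER_CUBIC)
    cv2.polylines(im,[np.int32(q*3+1)],True,(0,0,255),1)
    x0,x1,y0,y1=(150,360,110,310) if n=='scene' else (150,450,180,320)
    o=im[y0*3:y1*3,x0*3:x1*3]; s=min(1,800/o.shape[1],600/o.shape[0])
    cv2.imwrite(f'pics/{n}0o.png',cv2.resize(o,None,fx=s,fy=s,interpolation=cv2.INTER_AREA))
s=state();Rt=R.from_rotvec(s['eef_rot']).as_matrix();print(Rt)
E
```

```text
[[ 0.60577373 -0.23415457  0.088     ]
 [ 0.46769105 -0.2548928   0.088     ]] 0.13963130279814
expect [ 0.60239543 -0.23789733] [ 0.45807532 -0.25998141]
scene [[340.9, 141.3], [293.6, 122.8], [149.5, 263.1], [204.8, 299.4]]
top [[156.8, 236.0], [165.3, 310.5], [437.6, 264.2], [420.8, 192.3]]
[[-9.32788006e-01 -3.60425034e-01 -5.74443679e-04]
 [-3.60425467e-01  9.32787348e-01  1.11597202e-03]
 [ 1.33609543e-04  1.24800945e-03 -9.99999212e-01]]
```

View pics/scene0o.png

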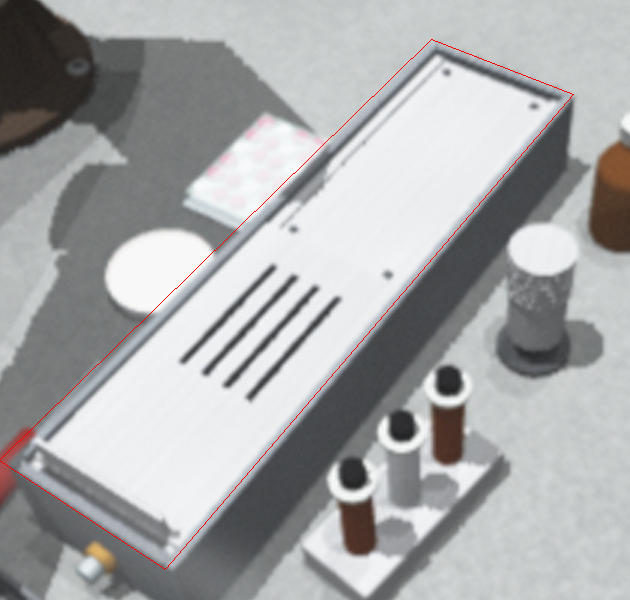

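View pics/top0o.png

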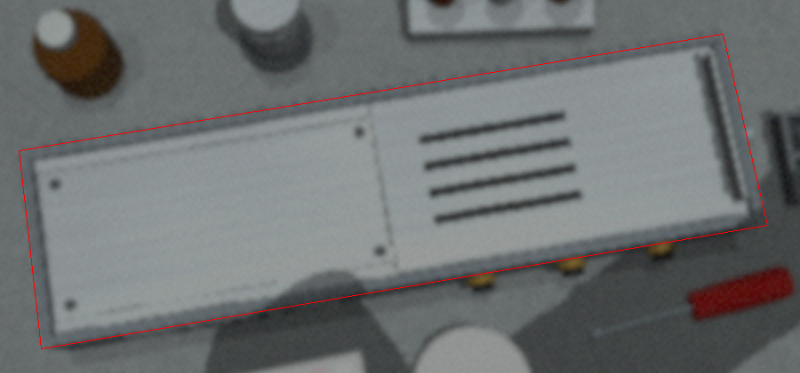

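```bash
cat >> h.py <<'E'
C=np.array([.4945,.017]);YAW=np.radians(8.7);UX=np.array([np.cos(YAW),np.sin(YAW)]);UY=np.array([-UX[1],UX[0]])
def B(a,b,z): return np.array([*(C+a*UX+b*UY),z])
def box(p): d=np.array(p)[:2]-C; return np.array([d@UX,d@UY])
def plan(target,yaw_y):
    """tool shift and tool-z turn to reach world target with tool y heading yaw_y(rad), pointing straight down"""
    s=state();Rt=R.from_rotvec(s['eef_rot']); yv=np.array([np.cos(yaw_y),np.sin(yaw_y),0]);z=np.array([0,0,-1.])
    Rd=R.from_matrix(np.c_[np.cross(yv,z),yv,z])
    print('shift',Rt.inv().apply(np.array(target)-s['position']).round(4),'turn',(Rt.inv()*Rd).as_rotvec().round(4),'box',box(s['position']).round(4),'z',s['position'][2].round(4),'t',s['t'],'F',s['force'].round(1),'Fbox',(s['force'][:2]@UX).round(1),(s['force'][:2]@UY).round(1))
E
python3 - <<'E'
from h import *
plan(B(0,-.295,.2),YAW+np.pi)
plan(B(0,-.295,.098),YAW+np.pi)
E
```

```text
shift [-0.4039  0.2241  0.0261] turn [ 1.1000e-03  7.0000e-04 -1.3539e+00] box [-0.3462 -0.6008] z 0.2258 t 0.15 F [-0.5  0.1 -0.5] Fbox -0.5 0.1
shift [-0.4039  0.224   0.1281] turn [ 1.1000e-03  7.0000e-04 -1.3539e+00] box [-0.3462 -0.6008] z 0.2258 t 0.15 F [-0.5  0.1 -0.5] Fbox -0.5 0.1
```

```bash
python3 -m creep '[[0,[-0.04,0.022,0],[0,0,-0.135]],[0,[-0.08,0.045,0],[0,0,-0.27]],[0,[-0.12,0.067,0],[0,0,-0.405]],[0,[-0.16,0.09,0],[0,0,-0.54]],[0,[-0.2,0.112,0],[0,0,-0.677]]]'; python3 - <<'E'
from h import *
plan(B(0,-.295,.2),YAW+np.pi)
E
```

```text
t: 0.78
position: [0.3901, -0.4517, 0.2264]
eef_rot: [1.575, -2.718, -0.0]
force: [0.8, -0.8, 0.3]
gripper_width: 0.043
shift [-0.2277 -0.0412  0.0264] turn [ 2.000e-04  2.000e-04 -6.725e-01] box [-0.1741 -0.4475] z 0.2264 t 0.775 F [ 0.8 -0.8  0.3] Fbox 0.6 -0.9
```

```bash
python3 -m creep '[[0,[-0.046,-0.008,0],[0,0,-0.135]],[0,[-0.091,-0.016,0],[0,0,-0.27]],[0,[-0.137,-0.025,0],[0,0,-0.405]],[0,[-0.182,-0.033,0],[0,0,-0.54]],[0,[-0.227,-0.041,0.02],[0,0,-0.672]]]'; python3 -m creep '[[0,[0,0,0],[0,0,0]],[0,[0,0,0],[0,0,0]]]'; python3 - <<'E'
from h import *
plan(B(0,-.295,.098),YAW+np.pi)
i=imaging.camera_info('wrist')
for n in('wrist','scene','top'): cv2.imwrite(f'pics/{n}1.png',imaging.get_image(n)[:,:,::-1])
print(i)
E
```

```text
t: 1.4
position: [0.5405, -0.2762, 0.2078]
eef_rot: [-2.382, 2.046, -0.004]
force: [0.5, 0.1, 0.1]
gripper_width: 0.0005
t: 1.65
position: [0.5386, -0.2771, 0.2064]
eef_rot: [2.378, -2.052, -0.001]
force: [0.1, -0.4, 0.8]
gripper_width: 0.0003
shift [-0.0024 -0.0009  0.1084] turn [ 0.0007  0.0001 -0.005 ] box [-0.0009 -0.2974] z 0.2064 t 1.65 F [ 0.1 -0.4  0.8] Fbox 0.1 -0.4
{'fovy': 58.22294476120382, 'cx': 282.80935020929365, 'cy': 211.65939098861386, 'world_from_camera': array([[-9.89230105e-01, -1.41704522e-01, -3.66555248e-02,
         5.48176964e-01],
       [-1.46367542e-01,  9.58699667e-01,  2.43867775e-01,
        -3.42514564e-01],
       [ 5.84472915e-04,  2.46606524e-01, -9.69115515e-01,
         3.65516960e-01],
       [ 0.00000000e+00,  0.00000000e+00,  0.00000000e+00,
         1.00000000e+00]])}
```

View pics/wrist1.png

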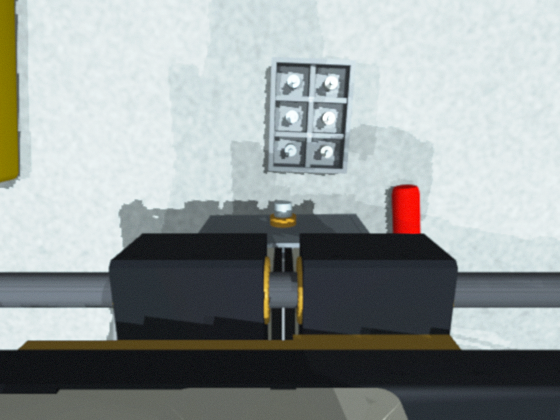

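View pics/scene1.png

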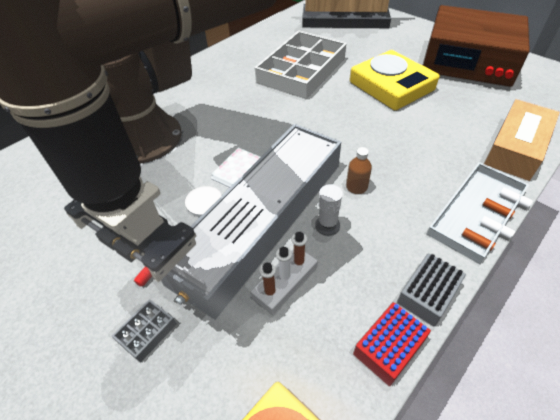

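The wrist view shows the end wall's foot as the trapezoid edge around (210..358, 216), with the brass stub at (283,210) centred ahead of the closed fingers. I'll check it against the box frame.

```bash
python3 - <<'E'
from h import *
a=cv2.imread('pics/wrist1.png')
cv2.imwrite('pics/w1z.png',cv2.resize(a[190:250,180:400],(792,216),interpolation=cv2.INTER_CUBIC))
p=cast('wrist',[(208,216),(358,216)],0);print([box(q) for q in p])
i=imaging.camera_info('scene')
for l,q in(('rimN',(207.5,299.2)),('rimW',(154.5,264.2))): print(l,box(cast('scene',q,.088)[0]))
E
```

```text
[array([ 0.07406451, -0.26720014]), array([-0.07665881, -0.26626588])]
rimN [ 0.07204839 -0.26514764]
rimW [-0.06757002 -0.26476446]
```

View pics/w1z.png

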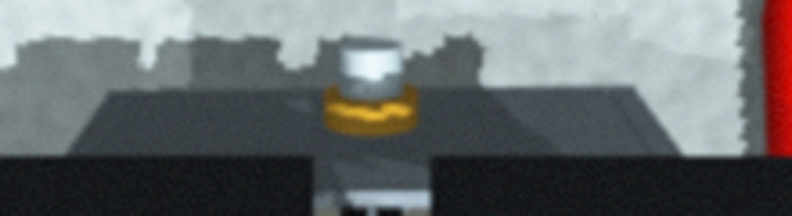

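```bash
python3 -m creep '[[0,[0,0,0.04],[0,0,0]],[0,[0,0,0.08],[0,0,0]],[0,[0,0,0.108],[0,0,0]],[0,[0,0,0.108],[0,0,0]]]'; python3 -m creep '[[0,[-0.01,0,0],[0,0,0]],[0,[-0.02,0,0],[0,0,0]],[0,[-0.03,0,0],[0,0,0]],[0,[-0.04,0,0],[0,0,0]],[0,[-0.05,0,0],[0,0,0]]]'; python3 - <<'E'
from h import *
plan(B(0,.002-.0095,.098),YAW+np.pi)
E
```

```text
t: 2.3
position: [0.5369, -0.2776, 0.0969]
eef_rot: [2.375, -2.053, -0.005]
force: [-0.1, 0.2, 0.5]
gripper_width: 0.0004
t: 2.92
position: [0.5321, -0.2277, 0.0996]
eef_rot: [-2.379, 2.051, -0.003]
force: [0.9, -6.1, 3.2]
gripper_width: 0.0004
shift [-0.24    0.0011  0.0012] turn [-0.0015 -0.0016 -0.004 ] box [ 2.000e-04 -2.476e-01] z 0.0996 t 2.925 F [ 0.9 -6.1  3.2] Fbox -0.0 -6.2
```

```bash
python3 -m creep '[[0,[-0.02,0,0.002],[0,0,0]],[0,[-0.04,0,0.002],[0,0,0]],[0,[-0.06,0,0.002],[0,0,0]],[0,[-0.08,0,0.002],[0,0,0]],[0,[-0.1,0,0.002],[0,0,0]]]'; python3 -m creep '[[0,[-0.02,0,0],[0,0,0]],[0,[-0.04,0,0],[0,0,0]],[0,[-0.06,0,0],[0,0,0]],[0,[-0.08,0,0],[0,0,0]],[0,[-0.1,0,0],[0,0,0]]]'; python3 - <<'E'
from h import *
plan(B(0,.002-.0095,.098),YAW+np.pi)
E
```

```text
t: 3.55
position: [0.5176, -0.1289, 0.0979]
eef_rot: [-2.38, 2.051, -0.004]
force: [1.5, -8.0, 6.0]
gripper_width: 0.0009
t: 4.18
position: [0.5019, -0.0306, 0.0978]
eef_rot: [2.378, -2.05, 0.003]
force: [0.1, -12.6, 9.9]
gripper_width: 0.0005
shift [-0.0407  0.0003 -0.0003] turn [ 0.0002 -0.0027 -0.0037] box [ 0.0001 -0.0482] z 0.0978 t 4.175 F [  0.1 -12.6   9.9] Fbox -1.8 -12.5
```

```bash
python3 - <<'E'
from h import *
i=imaging.get_image('scene')[:,:,::-1]
cv2.imwrite('pics/s2.png',cv2.resize(i[100:310,130:380],(750,600*210*3//(600*1)//1) if 0 else None,fx=2.8,fy=2.8,interpolation=cv2.INTER_CUBIC))
E
```

```text
(no output)
```

View pics/s2.png

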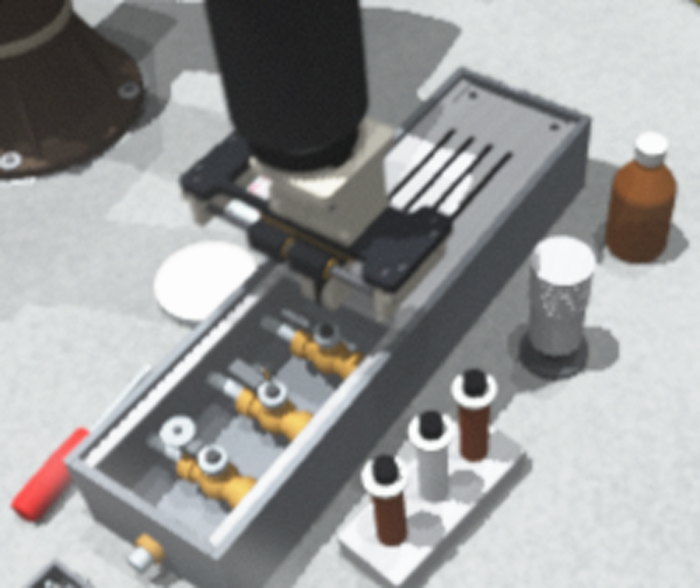

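The cover slides flat. The tagged valve is the one at y = -198 mm, with its tag at about (177,430) in the zoom. I'll keep pushing to the stop.

```bash
python3 -m creep '[[0,[-0.01,0,-0.001],[0,0,0]],[0,[-0.02,0,-0.001],[0,0,0]],[0,[-0.03,0,-0.001],[0,0,0]],[0,[-0.036,0,-0.001],[0,0,0]],[0,[-0.04,0,-0.001],[0,0,0]]]'; python3 - <<'E'
from h import *
plan(B(0,.002-.0095,.098),YAW+np.pi)
E
```

```text
t: 4.85
position: [0.4959, 0.0066, 0.0978]
eef_rot: [2.376, -2.046, 0.004]
force: [9.7, -40.3, 2.2]
gripper_width: 0.0006
shift [-0.003  -0.0002 -0.0002] turn [ 0.0027 -0.0059 -0.0027] box [-0.0002 -0.0105] z 0.0978 t 4.85 F [  9.7 -40.3   2.2] Fbox 3.5 -41.3
```

At the stop, with 40 N back and the position within 3 mm of what's expected. I'll back off, rise and look.

```bash
python3 -m creep '[[0,[0.015,0,0],[0,0,0]],[0,[0.03,0,-0.02],[0,0,0]],[0,[0.03,0,-0.06],[0,0,0]],[0,[0.03,0,-0.1],[0,0,0]],[0,[0.03,0.04,-0.14],[0,0,0]]]'; python3 -m creep '[[0,[-0.04,0.01,0],[0,0,0]],[0,[-0.08,0.02,0],[0,0,0]],[0,[-0.13,0.02,0],[0,0,0]],[0,[-0.13,0.02,0],[0,0,0]],[0,[-0.13,0.02,0],[0,0,0]]]';python3 - <<'E'
from h import *
s=state();print(s['position'],box(s['position']),s['force'])
for n in('wrist','scene','top'): cv2.imwrite(f'pics/{n}3.png',imaging.get_image(n)[:,:,::-1])
np.save('wi3.npy',imaging.camera_info('wrist')['world_from_camera'])
i=cv2.imread('pics/scene3.png');cv2.imwrite('pics/scene3z.png',cv2.resize(i[100:310,130:380],None,fx=2.8,fy=2.8,interpolation=cv2.INTER_CUBIC))
E
```

```text
t: 5.48
position: [0.4623, -0.025, 0.2384]
eef_rot: [-2.378, 2.052, 0.001]
force: [0.2, 0.5, -0.5]
gripper_width: 0.0007
t: 6.1
position: [0.4221, 0.1003, 0.2374]
eef_rot: [-2.38, 2.051, 0.001]
force: [-0.5, -0.5, -0.2]
gripper_width: 0.0003
[0.42211117 0.10034453 0.23743376] [-0.05894915  0.09333515] [-0.52927852 -0.52627438 -0.16004519]
```

View pics/wrist3.png

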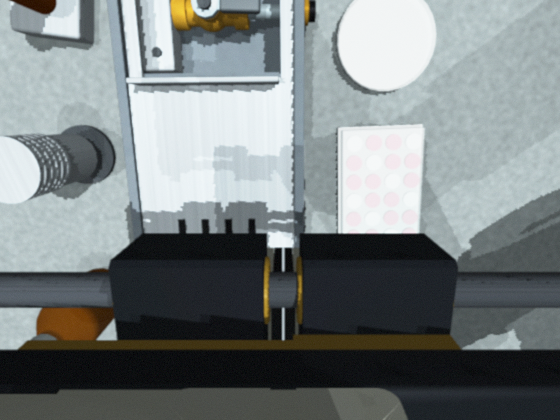

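View pics/scene3z.png

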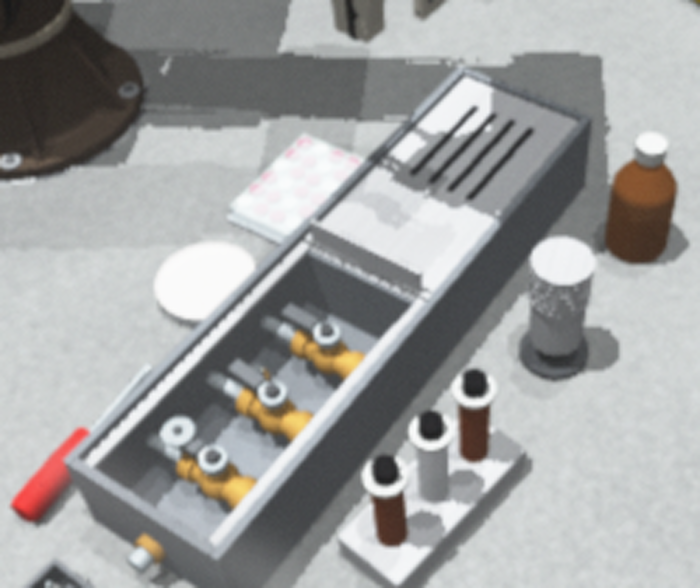

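View pics/top3.png

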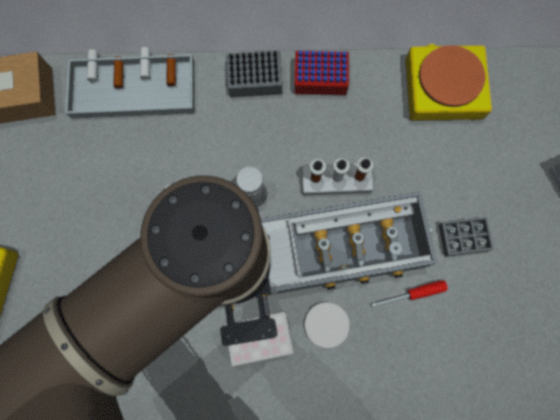

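```bash
python3 - <<'E'
from h import *
print('flange',[box(q).round(4) for q in cast('wrist',[(128,79),(281,79),(128,83),(281,83)],.11)])
a=cv2.imread('pics/top3.png');cv2.imwrite('pics/top3z.png',cv2.resize(a[190:290,280:440],(800,500),interpolation=cv2.INTER_CUBIC))
print('tag s',box(cast('scene',(193.2,253.6),.072)[0]),'tag t',box(cast('top',(396,248),.072)[0]))
print('hub s',box(cast('scene',(205.4,263.6),.07)[0]))
E
```

```text
flange [array([ 0.0517, -0.0002]), array([-0.0584,  0.0005]), array([0.052 , 0.0025]), array([-0.0583,  0.0032])]
tag s [-0.02943018 -0.19792189] tag t [-0.03181574 -0.19933822]
hub s [ 0.00707494 -0.20182467]
```

View pics/top3z.png

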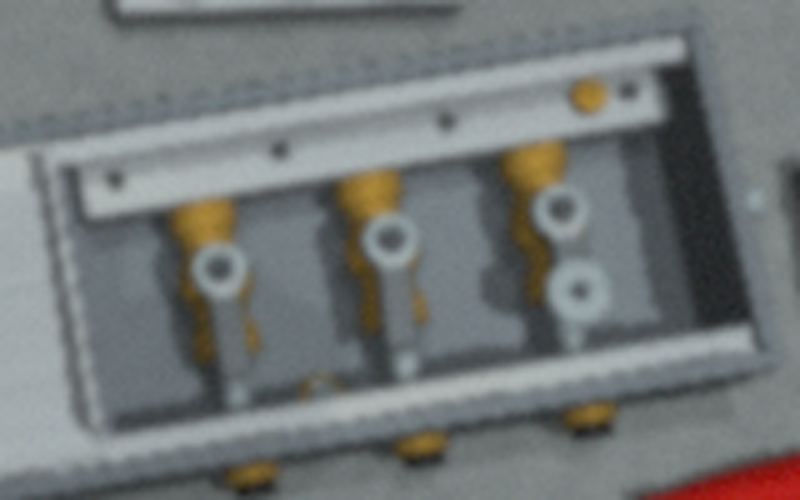

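Flange measures at about 0 to +3 mm (expected +2), so the cover is fully over. Tag centre from both views is (-30.6, -198.6) mm in the box frame, so the lever is at about 0 rad with its stem at (5, -198). Now I'll move beside it on the -y side.

```bash
python3 - <<'E'
from h import *
plan(B(-.026,-.235,.16),YAW+np.pi)
E
python3 -m creep '[[0,[0.06,0,0],[0,0,0]],[0,[0.12,-0.006,0],[0,0,0]],[0,[0.18,-0.014,0],[0,0,0]],[0,[0.24,-0.022,0],[0,0,0]],[0,[0.29,-0.031,0.03],[0,0,0]]]'; python3 - <<'E'
from h import *
plan(B(-.026,-.235,.12),YAW+np.pi)
E
```

```text
shift [ 0.327  -0.0349  0.0774] turn [ 0.0003  0.0001 -0.0061] box [-0.0589  0.0922] z 0.2374 t 6.25 F [ 0.  -0.5 -0.9] Fbox -0.1 -0.5
t: 6.88
position: [0.497, -0.1861, 0.2092]
eef_rot: [-2.374, 2.053, -0.007]
force: [0.3, 0.6, -0.1]
gripper_width: 0.0005
shift [ 0.0337 -0.0021  0.0893] turn [-0.0049 -0.0014 -0.0071] box [-0.0282 -0.2011] z 0.2092 t 6.875 F [ 0.3  0.6 -0.1] Fbox 0.4 0.5
```

```bash
python3 -m creep '[[0,[0.033,-0.002,0.01],[0,0,-0.006]],[0,[0.033,-0.002,0.05],[0,0,-0.006]],[0,[0.033,-0.002,0.089],[0,0,-0.006]],[0,[0.033,-0.002,0.089],[0,0,-0.006]],[0,[0.033,-0.002,0.089],[0,0,-0.006]]]'; python3 - <<'E'
from h import *
plan(B(-.026,-.235,.06),YAW+np.pi)
for n in('wrist','scene'): cv2.imwrite(f'pics/{n}4.png',imaging.get_image(n)[:,:,::-1])
i=cv2.imread('pics/scene4.png');cv2.imwrite('pics/scene4z.png',cv2.resize(i[180:320,120:280],None,fx=4,fy=4,interpolation=cv2.INTER_CUBIC))
E
```

```text
t: 7.5
position: [0.5029, -0.2156, 0.1199]
eef_rot: [-2.384, 2.045, -0.002]
force: [-0.1, -0.1, 0.7]
gripper_width: 0.0005
shift [ 0.0038 -0.0008  0.0599] turn [-0.0011 -0.0008  0.0008] box [-0.0268 -0.2312] z 0.1199 t 7.5 F [-0.1 -0.1  0.7] Fbox -0.1 -0.1
```

View pics/scene4z.png

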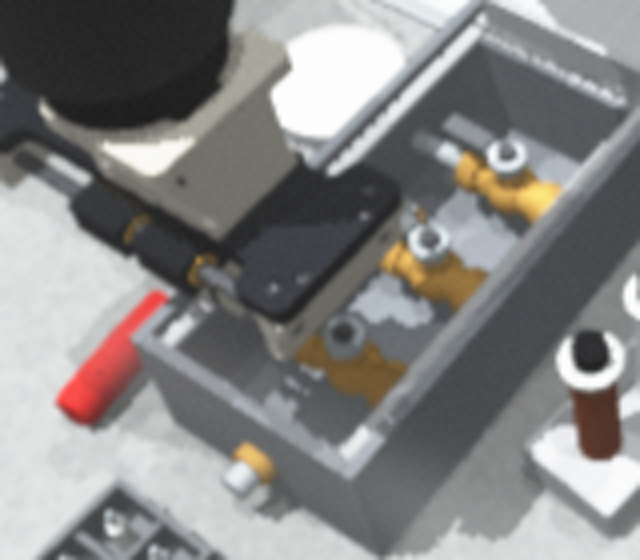

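View pics/wrist4.png

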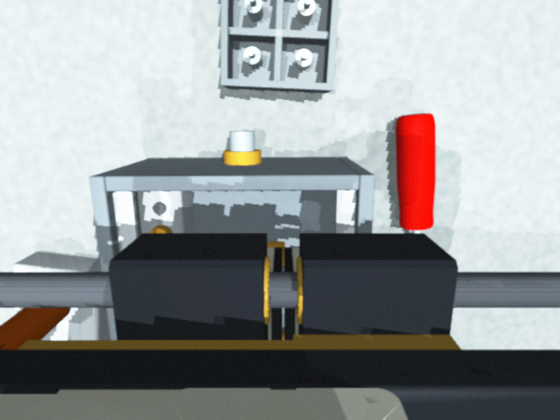

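Scene zoom shows the fingers over the free space on the -y side of the tagged lever, between it and the end wall. I'll go down.

```bash
python3 -m creep '[[0,[0.003,0,0.02],[0,0,0]],[0,[0.003,0,0.04],[0,0,0]],[0,[0.003,0,0.059],[0,0,0]],[0,[0.003,0,0.059],[0,0,0]]]'; python3 - <<'E'
from h import *
S=np.array([.005,-.198])
def wp(th,over=0,r=.031):
    F=S+r*np.array([-np.cos(th),np.sin(th)])-(.0225-over)*np.array([np.sin(th),np.cos(th)])
    return B(F[0],F[1],.061)
for th in (0,.15,.3,.45,.6,.75): print(th,end=' ');plan(wp(th),YAW+np.pi-th)
E
```

```text
t: 8.1
position: [0.5026, -0.2177, 0.0598]
eef_rot: [2.385, -2.045, -0.001]
force: [0.6, -0.1, 0.4]
gripper_width: 0.0008
0 shift [-0.0127 -0.0015 -0.0012] turn [0.0004 0.0001 0.0014] box [-0.0275 -0.2332] z 0.0598 t 8.1 F [ 0.6 -0.1  0.4] Fbox 0.6 -0.2
0.15 shift [-0.0176  0.0015 -0.0012] turn [4.000e-04 1.000e-04 1.514e-01] box [-0.0275 -0.2332] z 0.0598 t 8.1 F [ 0.6 -0.1  0.4] Fbox 0.6 -0.2
0.3 shift [-0.0229  0.0037 -0.0012] turn [0.0004 0.     0.3014] box [-0.0275 -0.2332] z 0.0598 t 8.1 F [ 0.6 -0.1  0.4] Fbox 0.6 -0.2
0.45 shift [-0.0284  0.0052 -0.0012] turn [ 4.000e-04 -0.000e+00  4.514e-01] box [-0.0275 -0.2332] z 0.0598 t 8.1 F [ 0.6 -0.1  0.4] Fbox 0.6 -0.2
0.6 shift [-0.0341  0.0058 -0.0012] turn [ 4.000e-04 -0.000e+00  6.014e-01] box [-0.0275 -0.2332] z 0.0598 t 8.1 F [ 0.6 -0.1  0.4] Fbox 0.6 -0.2
0.75 shift [-0.0399  0.0055 -0.0012] turn [ 4.000e-04 -1.000e-04  7.514e-01] box [-0.0275 -0.2332] z 0.0598 t 8.1 F [ 0.6 -0.1  0.4] Fbox 0.6 -0.2
```

```bash
cat >> h.py <<'E'
S=np.array([.005,-.198])
def wp(th,over=0,r=.025):
    F=S+r*np.array([-np.cos(th),np.sin(th)])-(.0225-over)*np.array([np.sin(th),np.cos(th)])
    return B(F[0],F[1],.061)
E
python3 - <<'E'
from h import *
for th in (0,.15,.3,.45,.6): print(th,end=' ');plan(wp(th),YAW+np.pi-th)
E
```

```text
0 shift [-0.0127 -0.0075 -0.0012] turn [0.0004 0.0001 0.0014] box [-0.0275 -0.2332] z 0.0598 t 8.1 F [ 0.6 -0.1  0.4] Fbox 0.6 -0.2
0.15 shift [-0.0167 -0.0044 -0.0012] turn [4.000e-04 1.000e-04 1.514e-01] box [-0.0275 -0.2332] z 0.0598 t 8.1 F [ 0.6 -0.1  0.4] Fbox 0.6 -0.2
0.3 shift [-0.0211 -0.002  -0.0012] turn [0.0004 0.     0.3014] box [-0.0275 -0.2332] z 0.0598 t 8.1 F [ 0.6 -0.1  0.4] Fbox 0.6 -0.2
0.45 shift [-0.0258 -0.0002 -0.0012] turn [ 4.000e-04 -0.000e+00  4.514e-01] box [-0.0275 -0.2332] z 0.0598 t 8.1 F [ 0.6 -0.1  0.4] Fbox 0.6 -0.2
0.6 shift [-0.0307  0.0008 -0.0012] turn [ 4.000e-04 -0.000e+00  6.014e-01] box [-0.0275 -0.2332] z 0.0598 t 8.1 F [ 0.6 -0.1  0.4] Fbox 0.6 -0.2
```

```bash
python3 -m creep '[[0,[-0.007,-0.0075,-0.001],[0,0,0]],[0,[-0.0127,-0.0075,-0.001],[0,0,0.001]],[0,[-0.0167,-0.0044,-0.001],[0,0,0.15]],[0,[-0.0211,-0.002,-0.001],[0,0,0.3]],[0,[-0.0258,0,-0.001],[0,0,0.45]]]'; python3 - <<'E'
from h import *
print(state()['moment'])
for th in (.45,.6,.75,.9,1.05): print(th,end=' ');plan(wp(th),YAW+np.pi-th)
E
```

```text
t: 8.72
position: [0.5005, -0.1923, 0.0621]
eef_rot: [-1.862, 2.527, -0.005]
force: [2.6, -3.2, -0.9]
gripper_width: 0.0002
[-1.48634611 -0.5695672  -0.02244207]
0.45 shift [0.0003 0.0016 0.0011] turn [-0.0039  0.0001 -0.0028] box [-0.0258 -0.2078] z 0.0621 t 8.725 F [ 2.6 -3.2 -0.9] Fbox 2.1 -3.5
0.6 shift [-0.0037  0.0047  0.0011] turn [-0.0038  0.0004  0.1472] box [-0.0258 -0.2078] z 0.0621 t 8.725 F [ 2.6 -3.2 -0.9] Fbox 2.1 -3.5
0.75 shift [-0.0081  0.0071  0.0011] turn [-0.0038  0.0007  0.2972] box [-0.0258 -0.2078] z 0.0621 t 8.725 F [ 2.6 -3.2 -0.9] Fbox 2.1 -3.5
0.9 shift [-0.0128  0.0089  0.001 ] turn [-0.0038  0.001   0.4472] box [-0.0258 -0.2078] z 0.0621 t 8.725 F [ 2.6 -3.2 -0.9] Fbox 2.1 -3.5
1.05 shift [-0.0178  0.0099  0.001 ] turn [-0.0037  0.0013  0.5972] box [-0.0258 -0.2078] z 0.0621 t 8.725 F [ 2.6 -3.2 -0.9] Fbox 2.1 -3.5
```

```bash
python3 - <<'E'
from h import *
i=imaging.get_image('scene')[:,:,::-1];cv2.imwrite('pics/s5.png',cv2.resize(i[180:320,120:280],None,fx=4,fy=4,interpolation=cv2.INTER_CUBIC))
i=imaging.get_image('top')[:,:,::-1];cv2.imwrite('pics/t5.png',cv2.resize(i[190:290,280:440],None,fx=4,fy=4,interpolation=cv2.INTER_CUBIC))
print(state()['force'])
E
```

```text
[ 0.36409739 -0.00998527 -0.26870856]
```

View pics/s5.png

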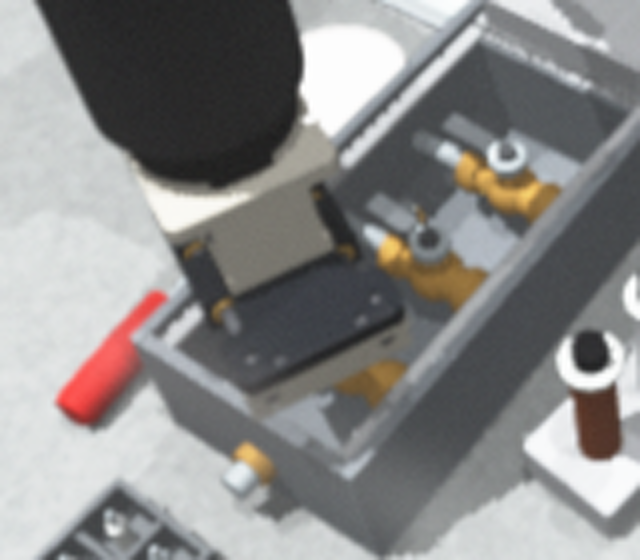

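View pics/t5.png

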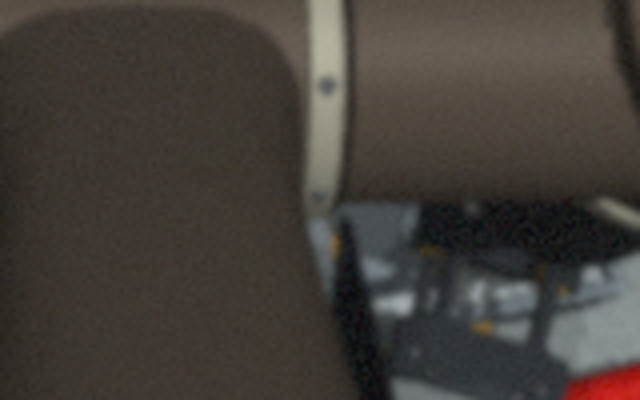

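Contact is light and the other levers are clear, so I'll continue the arc.

```bash
python3 -m creep '[[0,[-0.0037,0.0035,0.001],[0,0,0.147]],[0,[-0.0081,0.006,0.001],[0,0,0.297]],[0,[-0.0128,0.0079,0.001],[0,0,0.447]],[0,[-0.0178,0.009,0.001],[0,0,0.597]]]'; python3 - <<'E'
from h import *
for th,r in ((1.05,.025),(1.2,.027),(1.35,.029),(1.5,.03),(1.571,.031)): print(th,end=' ');plan(wp(th,r=r),YAW+np.pi-th)
plan(wp(1.571,.002,r=.031),YAW+np.pi-1.571)
E
```

```text
t: 9.32
position: [0.4952, -0.1728, 0.06]
eef_rot: [1.042, -2.963, 0.001]
force: [0.1, -4.3, 0.1]
gripper_width: 0.0009
1.05 shift [-0.001  -0.0004 -0.001 ] turn [-0.0003 -0.0004  0.0035] box [-0.028  -0.1877] z 0.06 t 9.325 F [ 0.1 -4.3  0.1] Fbox -0.5 -4.2
1.2 shift [-0.0053  0.0047 -0.001 ] turn [-0.0003 -0.0004  0.1535] box [-0.028  -0.1877] z 0.06 t 9.325 F [ 0.1 -4.3  0.1] Fbox -0.5 -4.2
1.35 shift [-0.0106  0.009  -0.001 ] turn [-3.000e-04 -4.000e-04  3.035e-01] box [-0.028  -0.1877] z 0.06 t 9.325 F [ 0.1 -4.3  0.1] Fbox -0.5 -4.2
1.5 shift [-0.0164  0.0114 -0.001 ] turn [-4.000e-04 -4.000e-04  4.535e-01] box [-0.028  -0.1877] z 0.06 t 9.325 F [ 0.1 -4.3  0.1] Fbox -0.5 -4.2
1.571 shift [-0.0195  0.0127 -0.001 ] turn [-4.000e-04 -4.000e-04  5.245e-01] box [-0.028  -0.1877] z 0.06 t 9.325 F [ 0.1 -4.3  0.1] Fbox -0.5 -4.2
shift [-0.0212  0.0117 -0.001 ] turn [-4.000e-04 -4.000e-04  5.245e-01] box [-0.028  -0.1877] z 0.06 t 9.325 F [ 0.1 -4.3  0.1] Fbox -0.5 -4.2
```

```bash
python3 -m creep '[[0,[-0.0053,0.0047,-0.001],[0,0,0.153]],[0,[-0.0106,0.009,-0.001],[0,0,0.303]],[0,[-0.0164,0.0114,-0.001],[0,0,0.453]],[0,[-0.0195,0.0127,-0.001],[0,0,0.524]],[0,[-0.0195,0.0127,-0.001],[0,0,0.524]]]'; python3 - <<'E'
from h import *
plan(wp(1.571,r=.031),YAW+np.pi-1.571)
plan(wp(1.571,.003,r=.031),YAW+np.pi-1.571)
E
```

```text
t: 9.95
position: [0.5008, -0.1505, 0.0603]
eef_rot: [0.244, -3.129, -0.0]
force: [-4.2, -2.0, 0.9]
gripper_width: 0.0006
shift [-0.0016 -0.0005 -0.0007] turn [ 0.0005 -0.0032  0.0043] box [-0.0191 -0.1665] z 0.0603 t 9.95 F [-4.2 -2.   0.9] Fbox -4.5 -1.3
shift [-0.0046 -0.0005 -0.0007] turn [ 0.0005 -0.0032  0.0043] box [-0.0191 -0.1665] z 0.0603 t 9.95 F [-4.2 -2.   0.9] Fbox -4.5 -1.3
```

Not yet at the stop, since the force is still at the turning level (~4.5 N). I'll push on in 1 mm steps along tool -x until it rises.

```bash
python3 -m creep '[[0,[-0.001,0,0],[0,0,0]],[0,[-0.002,0,0],[0,0,0]],[0,[-0.003,0,0],[0,0,0]],[0,[-0.003,0,0],[0,0,0]]]'; python3 - <<'E'
from h import *
plan(wp(1.571,.003,r=.031),YAW+np.pi-1.571)
E
```

```text
t: 10.45
position: [0.5012, -0.1505, 0.06]
eef_rot: [0.244, -3.125, -0.001]
force: [-12.0, -2.0, 8.3]
gripper_width: 0.0003
shift [-0.0042 -0.0004 -0.0011] turn [ 0.0011 -0.0075  0.0041] box [-0.0187 -0.1666] z 0.06 t 10.45 F [-12.   -2.    8.3] Fbox -12.2 -0.2
```

```bash
python3 -m creep '[[0,[-0.001,0,0],[0,0,0]],[0,[-0.002,0,0],[0,0,0]],[0,[-0.002,0,0],[0,0,0]]]'; python3 - <<'E'
from h import *
plan(wp(1.571,.003,r=.031),YAW+np.pi-1.571)
E
```

```text
t: 10.82
position: [0.5015, -0.1504, 0.0598]
eef_rot: [0.243, -3.122, -0.001]
force: [-15.7, -1.9, 11.1]
gripper_width: 0.0005
shift [-0.0039 -0.0004 -0.0012] turn [ 0.0014 -0.0104  0.0038] box [-0.0184 -0.1666] z 0.0598 t 10.825 F [-15.7  -1.9  11.1] Fbox -15.8 0.5
```

The stop is holding: the force rises to 16 N while the tip barely moves. I'll back off, rise and check.

```bash
python3 -m creep '[[0,[0.006,0,0],[0,0,0]],[0,[0.012,0,0],[0,0,0]],[0,[0.012,0,-0.05],[0,0,0]],[0,[0.012,0,-0.1],[0,0,0]],[0,[0.012,0,-0.15],[0,0,0]]]'; python3 -m creep '[[0,[0,-0.05,0],[0,0,0]],[0,[0,-0.1,0],[0,0,0]],[0,[0,-0.15,0],[0,0,0]],[0,[0,-0.2,0],[0,0,0]],[0,[0,-0.22,0],[0,0,0]]]';python3 - <<'E'
from h import *
for n in('wrist','scene','top'): cv2.imwrite(f'pics/{n}6.png',imaging.get_image(n)[:,:,::-1])
s=state();print(s['position'],s['t'],s['force'])
i=cv2.imread('pics/scene6.png');cv2.imwrite('pics/scene6z.png',cv2.resize(i[100:310,130:380],None,fx=2.8,fy=2.8,interpolation=cv2.INTER_CUBIC))
a=cv2.imread('pics/top6.png');cv2.imwrite('pics/top6z.png',cv2.resize(a[190:290,280:440],(800,500),interpolation=cv2.INTER_CUBIC))
E
```

```text
t: 11.45
position: [0.4961, -0.1514, 0.2126]
eef_rot: [-0.243, 3.13, 0.0]
force: [0.7, -1.0, 0.5]
gripper_width: 0.0002
t: 12.08
position: [0.5296, -0.3714, 0.2102]
eef_rot: [-0.239, 3.132, -0.0]
force: [0.2, 0.3, -0.8]
gripper_width: 0.0002
[ 0.52920571 -0.36940741  0.21010609] 12.225 [ 0.53360308  1.32178232 -0.07530809]
```

View pics/scene6z.png

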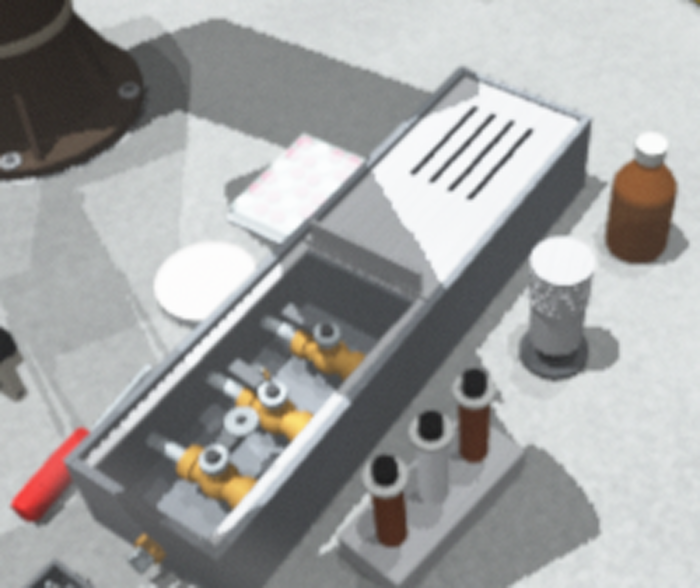

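View pics/top6z.png

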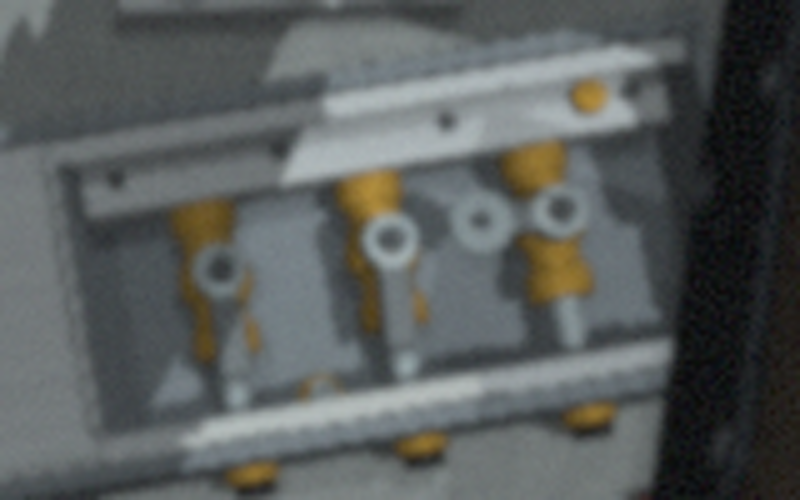

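View pics/wrist6.png

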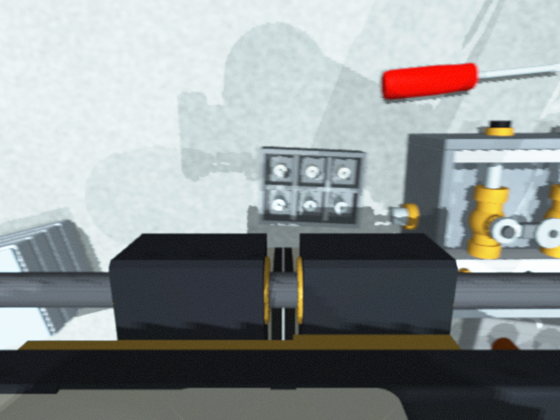

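```bash
python3 - <<'E'
from h import *
a=lambda u,v:(280+u/5,190+v/5); b=lambda u,v:(130+u/2.8,100+v/2.8)
for n,px in(('top',a(481,221)),('scene',b(240,420)),('wrist',(507.5,231.5))):
    t=box(cast(n,px,.072)[0]);v=t-S;print(n,t.round(4),'r',np.linalg.norm(v).round(4),'theta',np.arctan2(v[1],-v[0]).round(3))
a1=cv2.imread('pics/top0.png');a2=cv2.imread('pics/top6.png')
w=cv2.imread('pics/wrist6.png');cv2.imwrite('pics/w6z.png',cv2.resize(w[120:280,400:560],(600,600),interpolation=cv2.INTER_CUBIC))
E
```

```text
top [ 0.002  -0.1662] r 0.0319 theta 1.476
scene [ 0.0043 -0.1656] r 0.0324 theta 1.551
wrist [ 0.0021 -0.2021] r 0.005 theta -0.952
```

View pics/w6z.png

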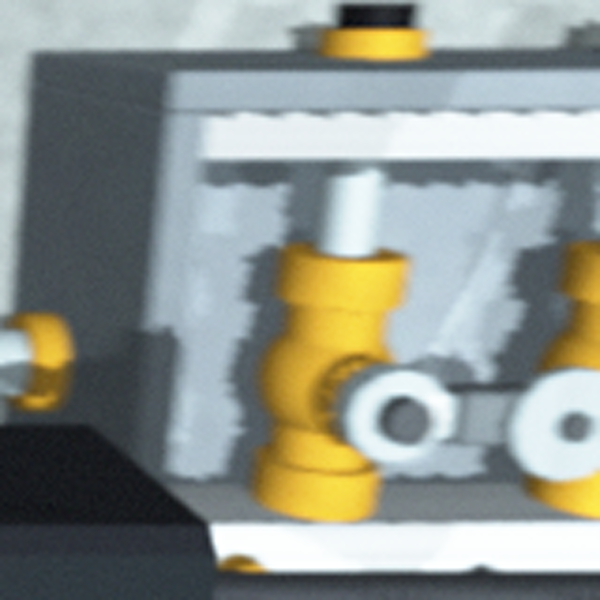

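View pics/top6.png

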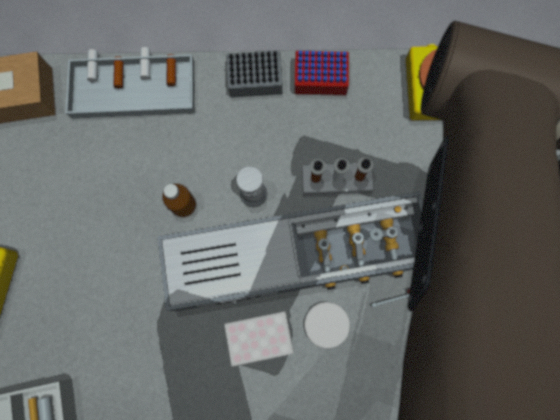

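```bash
python3 - <<'E'
from h import *
t=box(cast('wrist',(553.9,233.3),.072)[0]);print(t,np.arctan2(t[1]-S[1],S[0]-t[0]))
s=cv2.imread('pics/scene0.png');e=cv2.imread('pics/scene6.png')
d=cv2.resize(np.hstack([s[80:360,100:400],e[80:360,100:400]]),None,fx=1.33,fy=1.33);cv2.imwrite('pics/cmp.png',d)
E
```

```text
[ 0.0036155  -0.16356917] 1.5306068223911762
```

View pics/cmp.png

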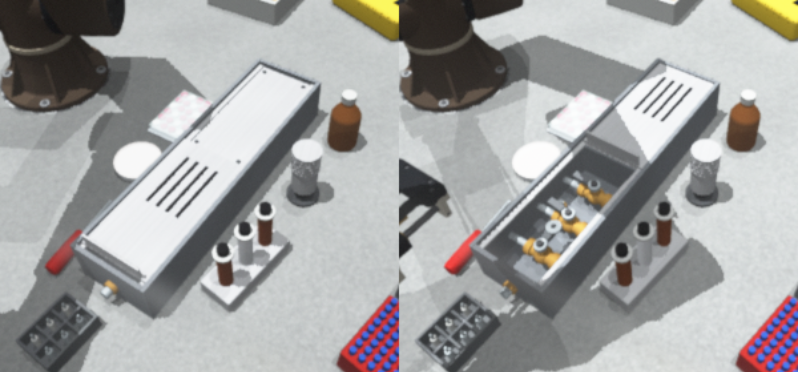

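```bash
python3 - <<'E'
from h import *
print(ticket.sign_off())
E
```

```text
the job is handed in; nothing more can be done
None
```

The cover is fully over the closed half of the box, and the lever with the round tag is shut against its stop. I handed the job in at about 12.4 s of the 56 s allowed.

- **Cover:** I slid it with the closed fingertips until it met its stop, where the force rose to about 40 N. Its flange then measured y ≈ 0 to +3 mm in the box frame, against +2 mm expected. It lay flat on the ledges.
- **Lever:** The tagged valve was the one at y = -198 mm. I pushed the lever clockwise in an arc. At the end the force rose to about 16 N while the tip moved only 0.7 mm for 5 mm commanded, so it was against its stop.
- **Final checks:** The arm ended clear of everything. Before-and-after scene pictures show the other two levers still open and the bystanders unmoved, judged by eye.
- **Where the checks disagreed:** The last images gave the lever angle as 1.55 rad (scene), 1.53 (wrist) and 1.48 (top). With the offset the top camera showed for the tag before the turn taken off, its figure becomes about 1.57. The spread fits the roughly 2 mm calibration error, so I relied on the felt stop. There was also an upward force of about 10 N while pressing, on both the cover and the lever. I took it for friction and arm flex, since nothing lay under the fingertips, but did not trace it further.

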